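# Lock a battery box with a slot key

### The arm

A 6-joint arm with a two-finger parallel gripper is mounted at the origin on a cart in front of the work surface, level with it; the furniture and walls round the work are solid. World frame = base frame: x ahead of the robot, y to its left, z up, the work surface at z = 0. Lengths are in m, angles in degrees, forces in N, time in s.
With the tool pointing down it reaches from about 0.3 to 0.75 m from the base axis. Payload 8.5 kg.
Tool frame: the origin (TCP) lies on the centre line of the jaws, within the pads' length; the fingertips stand 19 mm ahead of it and the grasp point (between the pads) is the TCP (env.tcp_to_tips is the z of the fingertips in the tool frame, in m); z points along the fingers, y is the line along which they close (so a half turn about z gives the same grasp; the last joint's range is limited). The gripper opens to 85 mm and grips with 20 to 120 N. Pads are 22 mm wide; open, the fingers measure 114 mm over their backs; the gripper's body (76 mm by 85 mm) begins 54 mm behind the grasp point. The pads swing forward as they close: fully open they stand 13 mm farther back than shut.
Start: joints at [51.606, 21.807, 74.336, -0, 83.858, -12.336], TCP at [0.242, 0.494, 0.25] pointing down, gripper open.
Joint ranges: [-178.18, 178.18], [-50.72, 133.34], [12.68, 142.11], [-81.47, 261.47], [9.98, 163.14], [-165.26, 165.26]. Speed limits (degrees/s): [136.94, 136.94, 180, 180, 180, 180].

### API

Orientations are given as a 3x3 rotation matrix whose columns are the frame's x, y, z axes.
In Python, from rig import env gives the robot as it stands.
- The arm moves only by the tool servo_tool, never from a script. Its argument "steps" is a list of rows, each an object of numbers: "tx", "ty", "tz": the shift along the world's x, y, z in cm; "yaw": the turn about the world's z in degrees; "claw": the finger opening in cm, from 0 to 8.54. In form: [{"tx": .., "ty": .., "tz": .., "yaw": .., "claw": ..}, ...]. A call has 1 to 20 rows; each row shifts and turns the commanded pose from where the row before left it; what a row does not reach is not made up. A row lasts 1/10 s, in which the tool goes at most 50 mm and 8.59 degrees, less where a joint would pass 70% of its speed; a pose out of reach is approached as far as the arm can. A call with a gripper value outside its range is refused whole. The fingers move at their own pace and stop on an object; "newtons" is the grip in N (left out, the last holds). Time passes only in rows, so rows that do not move let the fingers close. It gives the time, the measured TCP pose, the force, the opening and the grip force at its end, in the units of the state.
- env.observe(): the state, without advancing time (a new reading comes with each control period).
- env.get_image(name): name is "side" or "top" or "wrist"; returns (picture, depth): 384x512x3 uint8, red, green, blue; 384x512 float32, m along the optical axis (not along the pixel's ray), 0 where there is no reading.
- env.camera_model(name): a dict with "fovy" (degrees; the focal length in pixels is half the picture's height over the tangent of half this angle, whatever the lens; pixels are square), "cx", "cy" (the principal point, pixels), "T" (4x4, takes a point from camera to world coordinates). Camera axes: x right, y down, z forward; pixel columns grow to the right and rows downward; lengths in m; the calibration is good to about 2 mm. The wrist camera is an equidistant fisheye: a pixel r from the principal point sees the ray r / f radians off the axis. A picture is of the moment at which its call begins: read the wrist's pose just before it. camera_model takes no time and is no camera call; for the wrist camera it gives the pose at the moment of the call.
- env.close_job(): hands the job in; it is judged then, once.
The state is a dict: "time_s": time; "q": joint angles; "qvel": joint speeds; "joint_efforts": joint torques, N m; "position": TCP position; "tool_rot": TCP orientation; "ft_force": force on the tool from outside, world axes, zero at the start; "wrist_torque": the same for the moment, N m; "grip_width": finger opening in m; "gripper_force": force on a finger pad.
Only numpy, scipy, OpenCV 4.12 (cv2) and the standard library are available. Lean on these libraries where they do the work, as an engineer would, in place of code of your own. Each camera call takes 0.05 s, during which the arm holds its last target. There are 200 camera calls.

### The job

The battery box's lid is on but its slotted quarter-turn fastener still stands at the white open marks. Take the orange slot key from its wooden stand, put its blade into the fastener's slot, push the fastener in gently against its spring and turn it clockwise until it stops and springs up locked at the red marks, then stand the key upright back in its stand. Do not force the key against the box, and leave the things standing around where they are.

Things in the scene. Friction and masses are not known exactly. Their poses are not given: they have to be found in the camera images.
- battery_box: Grey fixed battery box, 100 (x) x 130 (y) x 60 mm high, origin at the centre of its underside, z up. In the middle of its lid, in a round bore 30 mm across, sits a brass fastener head 27 mm across, with a slot 4.5 mm wide and 4.5 mm deep right across its centre. More than 24 N between key and box damages it.
- bore (a point): On the fastener's axis, centre of the bore in the plane of the lid's upper face, 60 mm above the box's underside; axes as the box's. The head's top (the slot's mouth) lies sunk 2 to 22 mm below this point: the depth differs from box to box, is not reported and must be felt.
- open_mark (a point): One of the two white open marks on the lid, 26 mm from the bore's centre along the box's +x (the other along -x). At the start the slot points at them (within 0.06 rad).
- closed_mark (a point): One of the two red closed marks on the lid, 26 mm from the bore's centre, 1.45 rad clockwise (seen from above) of the white one. The head turns only while pushed in: its spring gives from 5 N, its catch is free at about 4 mm (9 N), it is hard at 6 mm (11 N). Let go at the closed marks it springs up and is caught.
- fastener (a joint): Turn of the fastener, rad: -0.06 to 0.06 at the open marks, grows clockwise seen from above, 1.45 at the closed marks, hard stop at 1.52; closed notch 1.38 to 1.52. Slot direction from above = the box's yaw minus this value. Pushed in, it turns with about 0.04 N m.
- slot_key: Slot key, 86 mm tall, about 120 g, standing blade down in its stand. Origin at the centre of the blade's tip, z up along the key. From the tip up: steel blade 18 (x) x 3 (y) x 15 mm, steel shank 16 x 10 mm to a height of 50 mm, orange handle 36 (x) x 12 (y) mm from 50 to 86 mm: grip it across the 12 mm (y). A half turn about z makes no difference to it.
- stand: Fixed wooden block 60 (x) x 50 (y) x 40 mm high, origin at the centre of its underside; in its top a socket 20 (x) x 14 (y) mm, 36 mm deep, with 3 mm chamfered edges, in which the key stands with its x along the stand's x (or turned by half a turn).
- socket (a point): Centre of the socket's floor, 4 mm above the stand's underside: where the key's tip stands.
- flux_bottle: Bystander: amber bottle, 45 mm across, 107 mm tall, origin at its underside.
- transformer: Bystander: small green transformer, 50 x 46 x 52 mm, origin at its underside.
- charger: Bystander: flat white battery tester, 133 x 68 x 33 mm, origin at its underside.
Not all that is in view belongs to the job. What is meant by the slot_key is not green, and is the larger of those in its own colour. Of the things shaped like the stand, the wooden one is meant.

How it is judged:
By the outcome, as a careful person would: the job done as asked, in the order asked, and still so for the second after the job is handed in, with the robot touching nothing.
It also fails if it takes over 72 s, if anything falls off the work surface, if the arm or the gripper's body presses on something with over 40 N, if the wrist force passes 120 N, or if a joint passes its speed limit or range.

## Working session

There is one attempt and no reset: what is moved stays moved. The work goes in short steps, Python scripts to look and compute and a tool call to move; the robot and the scene stay as the last step left them, time stands still between calls to the robot, and variables do not carry over. Pictures are saved under pics/ and viewed, at most 12 in all, crops included, and the job is handed in when it is done.

Besides the shell and the picture viewer there is one more tool, called by a JSON object that holds its "method" and its "body", one argument or row to a line. servo_tool: Moves the arm, as the interface text tells. Its arguments: {"type":"object","properties":{"steps":{"type":"array"},"newtons":{"type":"number"}},"required":["steps"]}

```bash
mkdir -p pics; cat > h.py <<'E'
import numpy as np, cv2
from rig import env
def grab(name):
    m=env.camera_model(name); im,d=env.get_image(name); np.savez('/tmp/%s.npz'%name,im=im,d=d,T=m['T'],f=192/np.tan(np.radians(m['fovy']/2)),c=(m['cx'],m['cy']))
    return im,d
def load(n):
    z=np.load('/tmp/%s.npz'%n); return z['im'],z['d'],z['T'],float(z['f']),z['c']
def ray(n,u,v):
    _,_,T,f,c=load(n); x=np.array([(u-c[0])/f,(v-c[1])/f])
    if n=='wrist':
        r=np.hypot(*x); d=np.array([*(x/max(r,1e-9)*np.sin(r)),np.cos(r)])
    else: d=np.array([x[0],x[1],1.])
    return T[:3,3],T[:3,:3]@d
def onz(n,u,v,z):
    o,d=ray(n,u,v); return o+d*(z-o[2])/d[2]
def cloud(n): # pinhole
    im,d,T,f,c=load(n); v,u=np.mgrid[:384,:512]
    P=np.stack([(u-c[0])/f*d,(v-c[1])/f*d,d],-1)@T[:3,:3].T+T[:3,3]; return im,P,d>0
E
python3 - <<'E'
from h import *
a,_=grab('top'); b,_=grab('side'); c,_=grab('wrist')
cv2.imwrite('pics/a.png',cv2.resize(a[...,::-1],(800,600),interpolation=cv2.INTER_CUBIC))
cv2.imwrite('pics/b.png',cv2.resize(b[...,::-1],(800,600),interpolation=cv2.INTER_CUBIC))
cv2.imwrite('pics/c.png',c[...,::-1])
print(env.observe())
for n in('top','side','wrist'):
    m=env.camera_model(n);print(n,m['fovy'],m['cx'],m['cy'],np.round(m['T'],3).tolist())
E
```

```text
{'time_s': 0.15, 'q': array([ 5.16097019e+01,  2.18316943e+01,  7.43726682e+01, -1.37664370e-03,
        8.38576626e+01, -1.23350519e+01]), 'qvel': array([ 0.18433681, -0.23247903, -0.01570491,  0.04049259,  0.14460777,
        0.05816194]), 'joint_efforts': array([ 2.80768392e-03, -4.48622668e+01, -2.31344640e+01, -9.05289949e-05,
        3.76582975e-03,  4.93382504e-05]), 'position': array([0.24145088, 0.49393837, 0.24987004]), 'tool_rot': array([[-8.98372005e-01,  4.39234918e-01, -6.53550580e-04],
       [ 4.39235355e-01,  8.98371615e-01, -8.63330219e-04],
       [ 2.07926512e-04, -1.06265422e-03, -9.99999414e-01]]), 'ft_force': array([-0.15836438, -0.55782189, -0.03118353]), 'wrist_torque': array([ 0.01510586, -0.06440134, -0.00564486]), 'gripper_force': 0.0, 'grip_width': 0.08520624998318309}
top 49.05336485404579 257.39519934181806 193.25106638221138 [[0.004, -0.986, 0.165, 0.401], [-1.0, 0.001, 0.03, -0.233], [-0.03, -0.165, -0.986, 0.913], [0.0, 0.0, 0.0, 1.0]]
side 51.972263316789 248.84787884601633 189.5260663400958 [[-0.821, -0.225, 0.525, 0.11], [-0.571, 0.322, -0.755, 0.433], [0.001, -0.92, -0.392, 0.403], [0.0, 0.0, 0.0, 1.0]]
wrist 65.70646984690485 257.6992787058814 189.30920756525876 [[0.439, 0.853, 0.282, 0.169], [0.898, -0.416, -0.139, 0.529], [-0.002, 0.314, -0.949, 0.374], [0.0, 0.0, 0.0, 1.0]]
```

View pics/a.png

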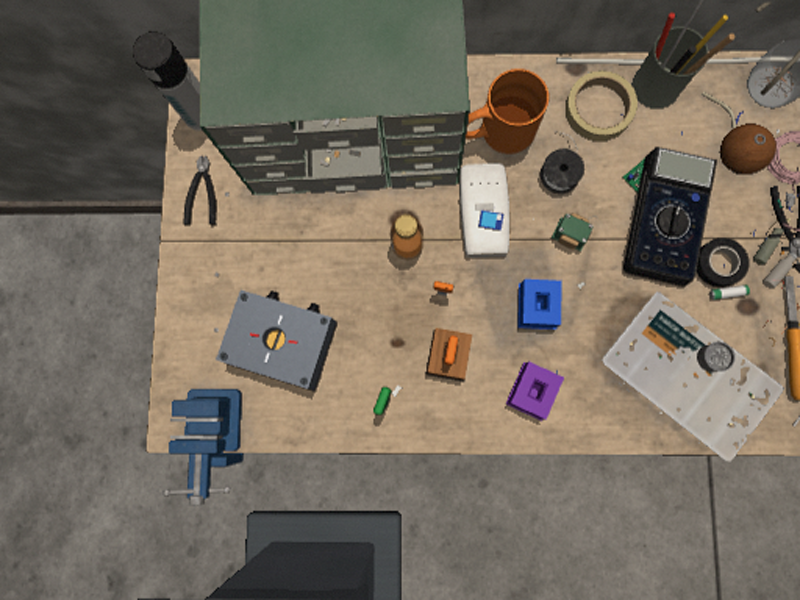

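View pics/b.png

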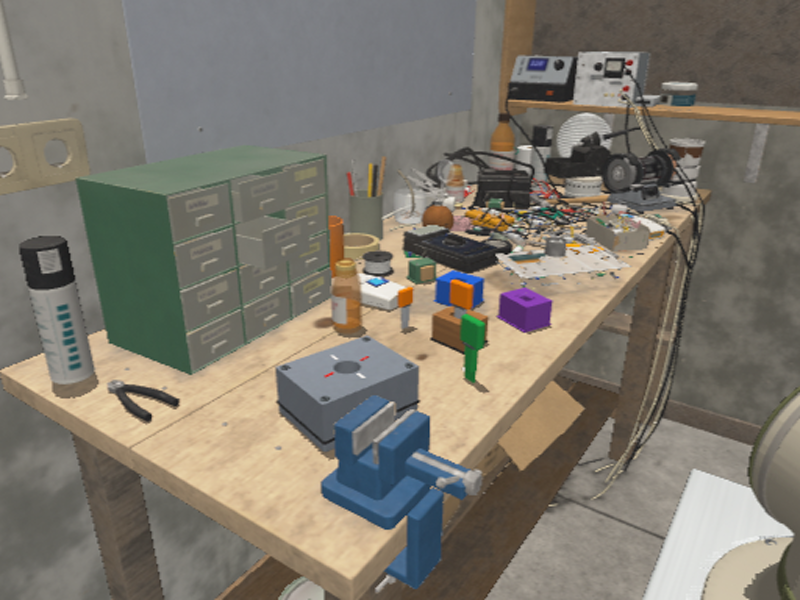

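The top view shows the box near (277,340) with its white marks roughly vertical and its red marks horizontal. The wooden stand with the orange key is at (450,353), and a smaller orange decoy lies at (443,287). A green key and blue and purple stands are also in view.

```bash
python3 - <<'E'
from h import *
im,P,ok=cloud('top'); s=.64
hsv=cv2.cvtColor(im,cv2.COLOR_RGB2HSV).astype(int); H,S,V=hsv[...,0],hsv[...,1],hsv[...,2]
vv,uu=np.mgrid[:384,:512]
def roi(u0,u1,v0,v1): return (uu>u0*s)&(uu<u1*s)&(vv>v0*s)&(vv<v1*s)
def rect(m,z,name):
    m=m.astype(np.uint8); n,l,st,c=cv2.connectedComponentsWithStats(m); k=1+np.argmax(st[1:,4]); v,u=np.nonzero(l==k)
    w=np.array([onz('top',a,b,z)[:2] for a,b in zip(u,v)])*1000
    r=cv2.minAreaRect(w.astype(np.float32)); print(name,len(u),'rect',np.round(r[0],1),np.round(r[1],1),round(r[2],1),'mean',w.mean(0).round(1),'z',np.median(P[v,u,2]).round(4))
Z=P[...,2]
rect(roi(200,350,270,400)&(Z>.052)&(Z<.068),.06,'lid')
rect(roi(415,480,315,390)&(Z>.034)&(Z<.046),.04,'stand')
rect(roi(415,480,315,390)&(Z>.08)&(Z<.10),.09,'key')
b=roi(245,310,310,370)
for nm,m in(('white',b&(V>170)&(S<60)),('red',b&((H<8)|(H>172))&(S>130)),('brass',b&(H>10)&(H<30)&(S>80)&(V>80))):
    n,l,st,c=cv2.connectedComponentsWithStats(m.astype(np.uint8))
    for k in range(1,n):
        if st[k,4]>4: print(nm,st[k,4],c[k].round(1),(onz('top',*c[k],.06)*1000).round(1),'z',np.median(Z[l==k]).round(4))
E
```

```text
lid 2815 rect [495.9 -38.3] [129.5  97.8] 73.1 mean [495.3 -38.4] z 0.0595
stand 576 rect [ 479.  -269.2] [49.9 60.2] 79.6 mean [ 478. -269.] z 0.0396
key 107 rect [ 479.  -268.9] [11.8 34.6] 80.1 mean [ 478.9 -268.9] z 0.0887
white 10 [178.8 204.1] [521.5 -45.   60. ] z 0.0601
white 12 [170.3 228.5] [471.3 -29.4  60. ] z 0.0598
red 8 [162.4 214. ] [501.  -11.8  60. ] z 0.0597
red 8 [187.  218.5] [491.8 -62.9  60. ] z 0.0602
brass 59 [173.6 216.5] [495.8 -35.2  60. ] z 0.0403
brass 41 [179.2 217.9] [493.  -46.8  60. ] z 0.0404
```

View pics/c.png

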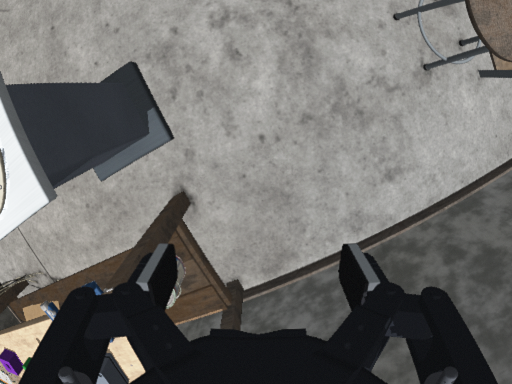

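{"method": "servo_tool", "body": {
  "steps": [
    {"tx": 0.6,"ty": -2.1,"yaw": 0.9,"claw": 5},
    {"tx": 1.32,"ty": -4.24,"tz": -0.3,"yaw": 0.9},
    {"tx": 1.32,"ty": -4.24,"tz": -0.3,"yaw": 0.9},
    {"tx": 1.32,"ty": -4.24,"tz": -0.3,"yaw": 0.9},
    {"tx": 1.32,"ty": -4.24,"tz": -0.3,"yaw": 0.9},
    {"tx": 1.32,"ty": -4.24,"tz": -0.3,"yaw": 0.9},
    {"tx": 1.32,"ty": -4.24,"tz": -0.3,"yaw": 0.9},
    {"tx": 1.32,"ty": -4.24,"tz": -0.3,"yaw": 0.9},
    {"tx": 1.32,"ty": -4.24,"tz": -0.3,"yaw": 0.9},
    {"tx": 1.32,"ty": -4.24,"tz": -0.3,"yaw": 0.9},
    {"tx": 1.32,"ty": -4.24,"tz": -0.3,"yaw": 0.9},
    {"tx": 1.32,"ty": -4.24,"tz": -0.3,"yaw": 0.9},
    {"tx": 1.32,"ty": -4.24,"tz": -0.3,"yaw": 0.9},
    {"tx": 1.32,"ty": -4.24,"tz": -0.3,"yaw": 0.9},
    {"tx": 1.32,"ty": -4.24,"tz": -0.3,"yaw": 0.9},
    {"tx": 1.32,"ty": -4.24,"tz": -0.3,"yaw": 0.9},
    {"tx": 1.32,"ty": -4.24,"tz": -0.3,"yaw": 0.9},
    {"tx": 1.32,"ty": -4.24,"tz": -0.3,"yaw": 0.6},
    {"tx": 0.66,"ty": -2.1},
    {}
  ],
  "newtons": 40
}}

```text
invalid input at $.steps[0]: expected keys tx, ty, tz, yaw, claw
```

{"method": "servo_tool", "body": {
  "steps": [
    {"tx": 0.6,"ty": -2.1,"tz": 0,"yaw": 0.9,"claw": 5},
    {"tx": 1.32,"ty": -4.24,"tz": -0.3,"yaw": 0.9,"claw": 5},
    {"tx": 1.32,"ty": -4.24,"tz": -0.3,"yaw": 0.9,"claw": 5},
    {"tx": 1.32,"ty": -4.24,"tz": -0.3,"yaw": 0.9,"claw": 5},
    {"tx": 1.32,"ty": -4.24,"tz": -0.3,"yaw": 0.9,"claw": 5},
    {"tx": 1.32,"ty": -4.24,"tz": -0.3,"yaw": 0.9,"claw": 5},
    {"tx": 1.32,"ty": -4.24,"tz": -0.3,"yaw": 0.9,"claw": 5},
    {"tx": 1.32,"ty": -4.24,"tz": -0.3,"yaw": 0.9,"claw": 5},
    {"tx": 1.32,"ty": -4.24,"tz": -0.3,"yaw": 0.9,"claw": 5},
    {"tx": 1.32,"ty": -4.24,"tz": -0.3,"yaw": 0.9,"claw": 5},
    {"tx": 1.32,"ty": -4.24,"tz": -0.3,"yaw": 0.9,"claw": 5},
    {"tx": 1.32,"ty": -4.24,"tz": -0.3,"yaw": 0.9,"claw": 5},
    {"tx": 1.32,"ty": -4.24,"tz": -0.3,"yaw": 0.9,"claw": 5},
    {"tx": 1.32,"ty": -4.24,"tz": -0.3,"yaw": 0.9,"claw": 5},
    {"tx": 1.32,"ty": -4.24,"tz": -0.3,"yaw": 0.9,"claw": 5},
    {"tx": 1.32,"ty": -4.24,"tz": -0.3,"yaw": 0.9,"claw": 5},
    {"tx": 1.32,"ty": -4.24,"tz": -0.3,"yaw": 0.9,"claw": 5},
    {"tx": 1.32,"ty": -4.24,"tz": -0.3,"yaw": 0.6,"claw": 5},
    {"tx": 0.66,"ty": -2.1,"tz": 0,"yaw": 0,"claw": 5},
    {"tx": 0,"ty": 0,"tz": 0,"yaw": 0,"claw": 5}
  ],
  "newtons": 40
}}

```text
time_s: 2.15
position: [0.4789, -0.2713, 0.1984]
tool_rot: [[-0.984, 0.179, -0.0], [0.179, 0.984, 0.0], [0.0, 0.0, -1.0]]
ft_force: [0.2, 0.5, -0.8]
grip_width: 0.0501
gripper_force: 0.0
```

```bash
cat > keylook.py <<'E'
from h import *
im,_=grab('wrist'); hsv=cv2.cvtColor(im,cv2.COLOR_RGB2HSV).astype(int)
m=((hsv[...,0]>5)&(hsv[...,0]<16)&(hsv[...,1]>200)&(hsv[...,2]>150)).astype(np.uint8)
n,l,st,c=cv2.connectedComponentsWithStats(m)
o=env.observe()['position']*1000
for k in range(1,n):
    if st[k,4]>60: print(st[k],c[k].round(1))
print(o)
cv2.imwrite('pics/d.png',cv2.resize(im[...,::-1],(800,600)))
E
python3 keylook.py
```

```text
[256 183  13  28 135] [262.2 195.8]
[ 478.47307521 -269.50484313  198.59866229]
```

View pics/d.png

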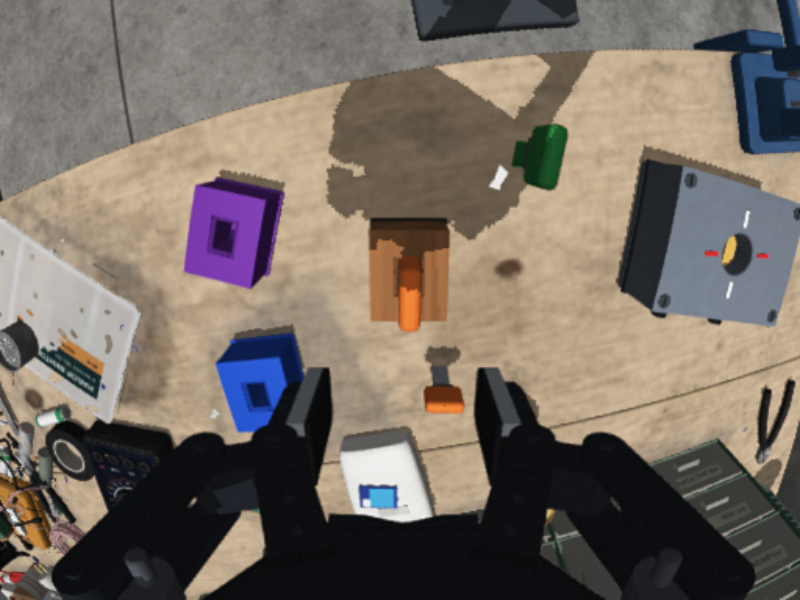

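The wrist view shows the key at about (410,300), almost midway between the fingers. The stand is square to the tool.

```bash
python3 - <<'E'
from h import *
o=env.observe();R=o['tool_rot'];p=o['position']
for v in(196,203,208):
    q=onz('wrist',262.2,v,.09); print(q*1000,(R.T@(q-p))*1000)
print(p*1000,np.degrees(np.arctan2(R[1,1],R[0,1])))
im,_,_,_,_=load('wrist')
h=cv2.cvtColor(im,cv2.COLOR_RGB2HSV)
for v in range(160,216,4): print(v,[tuple(int(t) for t in h[v,u]) for u in (254,262,270)])
E
```

```text
[ 481.23361159 -268.35792319   90.        ] [ -2.61682546   1.54031468 108.59735307]
[ 487.35015635 -269.43715069   90.        ] [ -8.82779342   1.56664639 108.59140061]
[ 491.78677917 -270.21909601   90.        ] [-13.33275109   1.58660222 108.58708378]
[ 478.47307521 -269.50484313  198.59866229] 79.75059196088687
160 [(13, 150, 167), (12, 147, 71), (13, 153, 70)]
164 [(13, 149, 154), (10, 206, 93), (12, 152, 77)]
168 [(13, 147, 97), (10, 208, 97), (13, 149, 106)]
172 [(13, 148, 95), (11, 207, 112), (12, 152, 69)]
176 [(13, 150, 92), (10, 207, 138), (12, 156, 111)]
180 [(13, 140, 84), (10, 208, 141), (12, 156, 108)]
184 [(13, 147, 83), (10, 207, 139), (13, 153, 110)]
188 [(13, 146, 89), (13, 195, 239), (13, 156, 100)]
192 [(13, 150, 163), (13, 194, 239), (13, 151, 145)]
196 [(13, 148, 164), (13, 195, 239), (13, 152, 146)]
200 [(14, 152, 163), (13, 194, 240), (13, 150, 148)]
204 [(13, 150, 163), (13, 196, 239), (13, 149, 152)]
208 [(17, 66, 193), (12, 197, 239), (17, 65, 196)]
212 [(18, 68, 183), (14, 126, 193), (16, 69, 196)]
```

{"method": "servo_tool", "body": {
  "steps": [
    {"tx": 0.2,"ty": 0.1,"tz": -1.5,"yaw": 0,"claw": 5},
    {"tx": 0,"ty": 0,"tz": -2.5,"yaw": 0,"claw": 5},
    {"tx": 0,"ty": 0,"tz": -2.5,"yaw": 0,"claw": 5},
    {"tx": 0,"ty": 0,"tz": -2.5,"yaw": 0,"claw": 5},
    {"tx": 0,"ty": 0,"tz": -2.0,"yaw": 0,"claw": 5},
    {"tx": 0,"ty": 0,"tz": -1.0,"yaw": 0,"claw": 5},
    {"tx": 0,"ty": 0,"tz": -0.4,"yaw": 0,"claw": 4},
    {"tx": 0,"ty": 0,"tz": 0,"yaw": 0,"claw": 3},
    {"tx": 0,"ty": 0,"tz": 0,"yaw": 0,"claw": 2},
    {"tx": 0,"ty": 0,"tz": 0,"yaw": 0,"claw": 1.5},
    {"tx": 0,"ty": 0,"tz": 0,"yaw": 0,"claw": 0.5},
    {"tx": 0,"ty": 0,"tz": 0,"yaw": 0,"claw": 0.5},
    {"tx": 0,"ty": 0,"tz": 0,"yaw": 0,"claw": 0.5},
    {"tx": 0,"ty": 0,"tz": 0,"yaw": 0,"claw": 0.5}
  ],
  "newtons": 50
}}

```text
time_s: 3.6
position: [0.4809, -0.2679, 0.0761]
tool_rot: [[-0.984, 0.176, 0.001], [0.176, 0.984, -0.001], [-0.001, -0.001, -1.0]]
ft_force: [-0.9, 0.7, 6.3]
grip_width: 0.0113
gripper_force: 50.9
```

{"method": "servo_tool", "body": {
  "steps": [
    {"tx": 0,"ty": 0,"tz": 0.4,"yaw": 0,"claw": 0.5},
    {"tx": 0,"ty": 0,"tz": 1,"yaw": 0,"claw": 0.5},
    {"tx": 0,"ty": 0,"tz": 1.5,"yaw": 0,"claw": 0.5},
    {"tx": 0,"ty": 0,"tz": 2,"yaw": 0,"claw": 0.5},
    {"tx": 0,"ty": 0,"tz": 2,"yaw": 0,"claw": 0.5},
    {"tx": 0,"ty": 0,"tz": 2,"yaw": 0,"claw": 0.5},
    {"tx": 0,"ty": 0,"tz": 1,"yaw": 0,"claw": 0.5},
    {"tx": 0,"ty": 0,"tz": 0.5,"yaw": 0,"claw": 0.5},
    {"tx": 0,"ty": 0,"tz": 0,"yaw": 0,"claw": 0.5},
    {"tx": 0,"ty": 0,"tz": 0,"yaw": 0,"claw": 0.5}
  ]
}}

```text
time_s: 4.6
position: [0.4803, -0.2675, 0.1785]
tool_rot: [[-0.984, 0.176, -0.001], [0.176, 0.984, 0.001], [0.001, 0.001, -1.0]]
ft_force: [0.2, -0.7, -0.5]
grip_width: 0.0116
gripper_force: 49.9
```

{"method": "servo_tool", "body": {
  "steps": [
    {"tx": 0.1,"ty": 1.5,"tz": 0,"yaw": -1,"claw": 0.5},
    {"tx": 0.3,"ty": 4,"tz": 0,"yaw": -1.2,"claw": 0.5},
    {"tx": 0.3,"ty": 4,"tz": 0,"yaw": -1.2,"claw": 0.5},
    {"tx": 0.3,"ty": 4,"tz": 0,"yaw": -1.2,"claw": 0.5},
    {"tx": 0.3,"ty": 4,"tz": 0,"yaw": -1.2,"claw": 0.5},
    {"tx": 0.2,"ty": 3.5,"tz": 0,"yaw": -1.2,"claw": 0.5},
    {"tx": 0.1,"ty": 2,"tz": 0,"yaw": 0,"claw": 0.5},
    {"tx": 0,"ty": 0,"tz": 0,"yaw": 0,"claw": 0.5},
    {"tx": 0,"ty": 0,"tz": 0,"yaw": 0,"claw": 0.5},
    {"tx": 0,"ty": 0,"tz": 0,"yaw": 0,"claw": 0.5}
  ]
}}

```text
time_s: 5.6
position: [0.4966, -0.0386, 0.179]
tool_rot: [[-0.955, 0.296, -0.001], [0.296, 0.955, -0.0], [0.001, -0.0, -1.0]]
ft_force: [0.0, -0.9, -0.5]
grip_width: 0.0113
gripper_force: 49.9
```

```bash
python3 - <<'E'
from h import *
o=env.observe(); im,d=grab('wrist'); grab('top'); grab('side'); 
print(o['position']*1000,np.degrees(np.arctan2(o['tool_rot'][1,1],o['tool_rot'][0,1])))
cv2.imwrite('pics/e.png',cv2.resize(im[100:300,130:397][...,::-1],None,fx=3,fy=3,interpolation=cv2.INTER_CUBIC)[:600,:800])
hsv=cv2.cvtColor(im,cv2.COLOR_RGB2HSV).astype(int);H,S,V=[hsv[...,i] for i in range(3)]
for nm,m in(('white',(V>170)&(S<40)),('red',((H<6)|(H>174))&(S>150)&(V>120)),('brass',(H>14)&(H<28)&(S>120)&(V>120))):
    n,l,st,c=cv2.connectedComponentsWithStats(m.astype(np.uint8))
    for k in range(1,n):
        q=onz('wrist',*c[k],.06)
        if st[k,4]>6 and np.hypot(*(q[:2]-[.496,-.037]))<.04: print(nm,st[k],c[k].round(1),(q*1000).round(1))
E
```

```text
[496.5911985  -38.61434357 178.95229521] 72.78922294592633
red [284 184  14   4  43] [290.6 185.3] [500.9 -10.8  60. ]
red [225 191  13   4  41] [230.9 192.4] [491.8 -61.9  60. ]
brass [247 172  12  23 207] [252.9 183.1] [489.5 -41.2  60. ]
brass [263 173  12  22 222] [267.9 183.4] [493.5 -29.   60. ]
```

View pics/e.png

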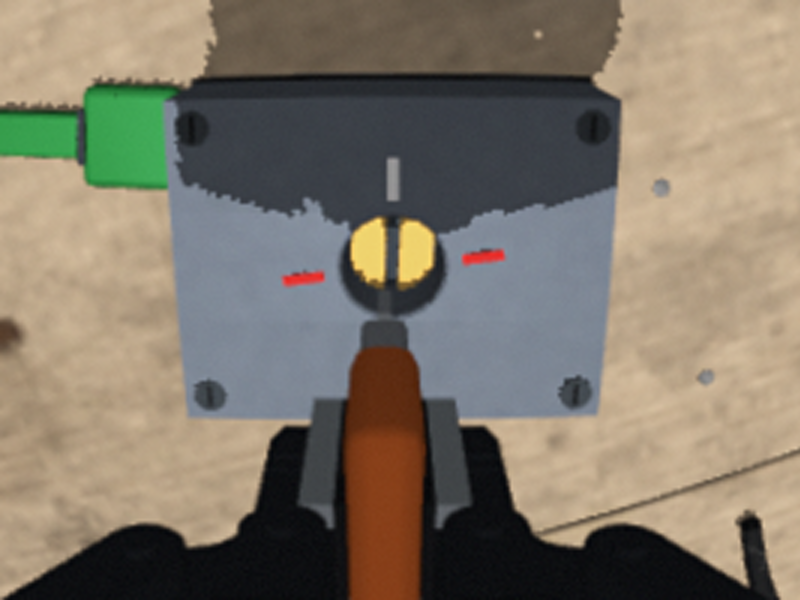

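The wrist view is clear. The slot is at column 391 of the crop, and the blade and shank are at about column 384, so the key sits roughly 2 mm to the −y side.

```bash
cat > rel.py <<'E'
from h import *
o=env.observe();R=o['tool_rot'];p=o['position']
im,_,_,_,_=load('wrist')
L=lambda q:((R.T@(q-p))*1000).round(2)
g=im.astype(int).sum(2)/3
for v in(206,209,212,222,228): print(v,g[v,244:276].astype(int).tolist())
for v in(176,181,186): print(v,g[v,252:270].astype(int).tolist())
for z in(.04,.06): print('slot',z,L(onz('wrist',260.4,183.2,z)))
print('red mid',L((onz('wrist',290.6,185.3,.06)+onz('wrist',230.9,192.4,.06))/2))
for u in (257,258,259): print('shank',u,L(onz('wrist',u,210,.11)))
_,_,T,_,_=load('wrist');print('cam',L(T[:3,3]))
E
python3 rel.py
```

```text
206 [142, 142, 142, 141, 141, 142, 142, 138, 129, 119, 111, 103, 88, 83, 82, 84, 82, 84, 91, 108, 116, 132, 141, 141, 142, 142, 144, 141, 144, 143, 143, 141]
209 [136, 136, 136, 135, 137, 138, 95, 66, 62, 64, 66, 63, 63, 62, 66, 63, 64, 64, 63, 62, 62, 88, 128, 136, 136, 136, 137, 138, 139, 137, 138, 137]
212 [136, 135, 136, 138, 139, 137, 83, 62, 63, 65, 65, 65, 64, 65, 63, 63, 63, 65, 64, 63, 61, 73, 126, 137, 137, 136, 136, 137, 136, 138, 138, 137]
222 [138, 137, 114, 68, 46, 46, 47, 46, 50, 50, 51, 50, 51, 50, 51, 50, 51, 51, 51, 48, 50, 49, 49, 46, 47, 88, 133, 136, 137, 135, 136, 133]
228 [137, 134, 84, 48, 46, 47, 51, 49, 50, 52, 49, 52, 51, 51, 51, 52, 48, 52, 51, 51, 48, 48, 48, 45, 44, 56, 127, 137, 137, 136, 138, 135]
176 [188, 186, 186, 188, 189, 187, 118, 75, 73, 74, 81, 125, 181, 189, 187, 186, 187, 187]
181 [187, 186, 187, 188, 187, 187, 133, 82, 74, 74, 79, 148, 183, 186, 186, 186, 186, 186]
186 [186, 186, 186, 187, 188, 187, 122, 76, 75, 74, 87, 177, 187, 186, 187, 186, 186, 186]
slot 0.04 [ -0.22   2.   139.17]
slot 0.06 [  5.95   1.83 119.17]
red mid [  0.86   2.07 119.17]
shank 257 [ 1.74 -0.93 69.17]
shank 258 [ 1.74 -0.23 69.17]
shank 259 [ 1.74  0.47 69.17]
cam [  80.75   -0.34 -123.51]
```

{"method": "servo_tool", "body": {
  "steps": [
    {"tx": 0.1,"ty": 0.2,"tz": -0.5,"yaw": 0,"claw": 0.5},
    {"tx": 0,"ty": 0,"tz": -1.5,"yaw": 0,"claw": 0.5},
    {"tx": 0,"ty": 0,"tz": -1.5,"yaw": 0,"claw": 0.5},
    {"tx": 0,"ty": 0,"tz": -0.6,"yaw": 0,"claw": 0.5},
    {"tx": 0,"ty": 0,"tz": 0,"yaw": 0,"claw": 0.5},
    {"tx": 0,"ty": 0,"tz": 0,"yaw": 0,"claw": 0.5},
    {"tx": 0,"ty": 0,"tz": 0,"yaw": 0,"claw": 0.5}
  ]
}}

```text
time_s: 6.45
position: [0.4979, -0.0358, 0.1389]
tool_rot: [[-0.955, 0.295, 0.001], [0.295, 0.955, -0.0], [-0.001, -0.0, -1.0]]
ft_force: [0.1, 0.4, -1.1]
grip_width: 0.0113
gripper_force: 49.9
```

```bash
python3 - <<'E'
from h import *
o=env.observe();R=o['tool_rot'];p=o['position']; im,d=grab('wrist')
print(p*1000)
cv2.imwrite('pics/f.png',cv2.resize(im[140:240,200:330][...,::-1],None,fx=6,fy=6,interpolation=cv2.INTER_CUBIC))
E
```

```text
[497.89823936 -35.82369847 138.92432343]
```

View pics/f.png

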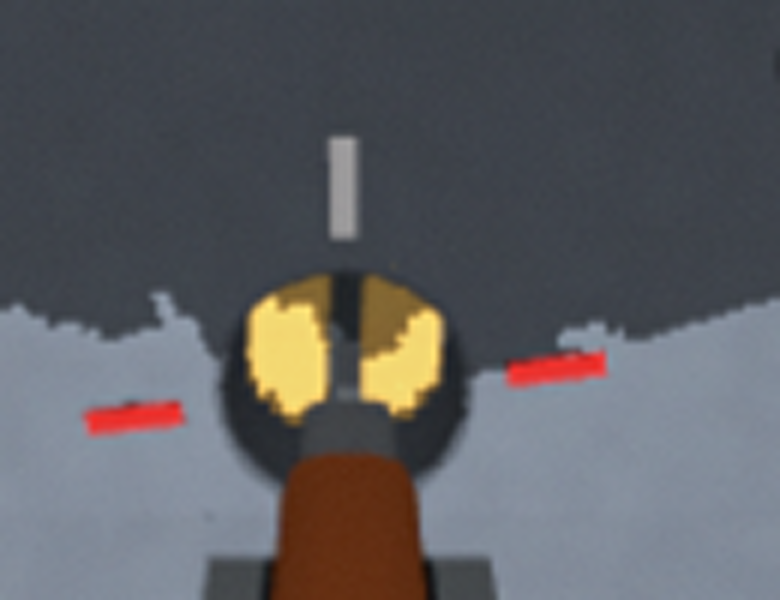

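The blade is centred over the slot within about 0.4 mm. I'll descend gently.

{"method": "servo_tool", "body": {
  "steps": [
    {"tx": 0,"ty": -0.03,"tz": -0.7,"yaw": 0,"claw": 0.5},
    {"tx": 0,"ty": 0,"tz": -0.8,"yaw": 0,"claw": 0.5},
    {"tx": 0,"ty": 0,"tz": -0.5,"yaw": 0,"claw": 0.5},
    {"tx": 0,"ty": 0,"tz": -0.2,"yaw": 0,"claw": 0.5},
    {"tx": 0,"ty": 0,"tz": -0.1,"yaw": 0,"claw": 0.5},
    {"tx": 0,"ty": 0,"tz": 0,"yaw": 0,"claw": 0.5}
  ]
}}

```text
time_s: 7.1
position: [0.4976, -0.036, 0.1153]
tool_rot: [[-0.955, 0.295, -0.0], [0.295, 0.955, 0.0], [0.0, 0.0, -1.0]]
ft_force: [0.4, -0.5, -1.3]
grip_width: 0.0114
gripper_force: 49.9
```

{"method": "servo_tool", "body": {
  "steps": [
    {"tx": 0,"ty": 0,"tz": -0.1,"yaw": 0,"claw": 0.5},
    {"tx": 0,"ty": 0,"tz": -0.1,"yaw": 0,"claw": 0.5},
    {"tx": 0,"ty": 0,"tz": 0,"yaw": 0,"claw": 0.5}
  ]
}}

```text
time_s: 7.4
position: [0.4976, -0.036, 0.1133]
tool_rot: [[-0.955, 0.295, -0.0], [0.295, 0.955, 0.0], [0.0, 0.0, -1.0]]
ft_force: [-0.8, 0.8, 0.2]
grip_width: 0.0112
gripper_force: 49.9
```

{"method": "servo_tool", "body": {
  "steps": [
    {"tx": 0,"ty": 0,"tz": -0.1,"yaw": 0,"claw": 0.5},
    {"tx": 0,"ty": 0,"tz": -0.1,"yaw": 0,"claw": 0.5},
    {"tx": 0,"ty": 0,"tz": 0,"yaw": 0,"claw": 0.5}
  ]
}}

```text
time_s: 7.7
position: [0.4975, -0.036, 0.1112]
tool_rot: [[-0.955, 0.295, -0.0], [0.295, 0.955, 0.0], [0.0, 0.0, -1.0]]
ft_force: [0.8, -0.4, -1.2]
grip_width: 0.0115
gripper_force: 49.9
```

{"method": "servo_tool", "body": {
  "steps": [
    {"tx": 0,"ty": 0,"tz": -0.1,"yaw": 0,"claw": 0.5},
    {"tx": 0,"ty": 0,"tz": -0.1,"yaw": 0,"claw": 0.5},
    {"tx": 0,"ty": 0,"tz": 0,"yaw": 0,"claw": 0.5}
  ]
}}

```text
time_s: 8.0
position: [0.4976, -0.036, 0.1093]
tool_rot: [[-0.956, 0.295, 0.0], [0.295, 0.956, -0.0], [-0.0, -0.0, -1.0]]
ft_force: [-0.9, -0.1, -1.5]
grip_width: 0.0115
gripper_force: 50.1
```

{"method": "servo_tool", "body": {
  "steps": [
    {"tx": 0,"ty": 0,"tz": -0.1,"yaw": 0,"claw": 0.5},
    {"tx": 0,"ty": 0,"tz": 0,"yaw": 0,"claw": 0.5}
  ]
}}

```text
time_s: 8.2
position: [0.4977, -0.036, 0.1085]
tool_rot: [[-0.955, 0.295, 0.0], [0.295, 0.955, -0.0], [-0.0, -0.0, -1.0]]
ft_force: [-1.1, 0.3, 3.4]
grip_width: 0.0114
gripper_force: 50.4
```

{"method": "servo_tool", "body": {
  "steps": [
    {"tx": 0,"ty": 0,"tz": -0.1,"yaw": 0,"claw": 0.5},
    {"tx": 0,"ty": 0,"tz": 0,"yaw": 0,"claw": 0.5}
  ]
}}

```text
time_s: 8.4
position: [0.4977, -0.0361, 0.1075]
tool_rot: [[-0.955, 0.295, 0.0], [0.295, 0.955, -0.0], [-0.001, 0.0, -1.0]]
ft_force: [-0.9, 0.2, 5.6]
grip_width: 0.0114
gripper_force: 50.6
```

{"method": "servo_tool", "body": {
  "steps": [
    {"tx": 0,"ty": 0,"tz": -0.1,"yaw": 0,"claw": 0.5},
    {"tx": 0,"ty": 0,"tz": -0.1,"yaw": 0,"claw": 0.5},
    {"tx": 0,"ty": 0,"tz": 0,"yaw": 0,"claw": 0.5}
  ]
}}

```text
time_s: 8.7
position: [0.4977, -0.036, 0.1056]
tool_rot: [[-0.956, 0.295, 0.001], [0.295, 0.956, -0.0], [-0.001, -0.0, -1.0]]
ft_force: [-1.6, -0.3, 6.6]
grip_width: 0.0109
gripper_force: 50.9
```

{"method": "servo_tool", "body": {
  "steps": [
    {"tx": 0,"ty": 0,"tz": -0.1,"yaw": 0,"claw": 0.5},
    {"tx": 0,"ty": 0,"tz": 0,"yaw": 0,"claw": 0.5}
  ]
}}

```text
time_s: 8.9
position: [0.4978, -0.0361, 0.1047]
tool_rot: [[-0.956, 0.295, 0.001], [0.295, 0.956, -0.0], [-0.001, -0.0, -1.0]]
ft_force: [-0.6, 0.9, 7.6]
grip_width: 0.0111
gripper_force: 51.0
```

{"method": "servo_tool", "body": {
  "steps": [
    {"tx": 0,"ty": 0,"tz": -0.1,"yaw": 0,"claw": 0.5},
    {"tx": 0,"ty": 0,"tz": 0,"yaw": 0,"claw": 0.5}
  ]
}}

```text
time_s: 9.1
position: [0.4978, -0.036, 0.1038]
tool_rot: [[-0.956, 0.295, 0.001], [0.295, 0.956, -0.0], [-0.001, 0.0, -1.0]]
ft_force: [-1.1, -0.8, 8.4]
grip_width: 0.0116
gripper_force: 51.1
```

{"method": "servo_tool", "body": {
  "steps": [
    {"tx": 0,"ty": 0,"tz": -0.03,"yaw": 0,"claw": 0.5},
    {"tx": 0,"ty": 0,"tz": 0,"yaw": -3,"claw": 0.5},
    {"tx": 0,"ty": 0,"tz": 0,"yaw": -4,"claw": 0.5},
    {"tx": 0,"ty": 0,"tz": 0,"yaw": -4,"claw": 0.5},
    {"tx": 0,"ty": 0,"tz": 0,"yaw": 0,"claw": 0.5}
  ]
}}

```text
time_s: 9.6
position: [0.4979, -0.0364, 0.1036]
tool_rot: [[-0.881, 0.473, 0.001], [0.473, 0.881, -0.001], [-0.002, -0.0, -1.0]]
ft_force: [-0.9, 0.1, 7.9]
grip_width: 0.0118
gripper_force: 51.3
```

```bash
python3 - <<'E'
from h import *
o=env.observe();R=o['tool_rot'];p=o['position']; im,d=grab('wrist')
print(p*1000,o['wrist_torque'],o['ft_force'])
cv2.imwrite('pics/g.png',cv2.resize(im[140:240,200:330][...,::-1],None,fx=6,fy=6,interpolation=cv2.INTER_CUBIC))
E
```

```text
[497.91168413 -36.378939   103.63906157] [-0.22195663  0.40558886  0.01560048] [-0.9494582   0.08665529  7.8831176 ]
```

View pics/g.png

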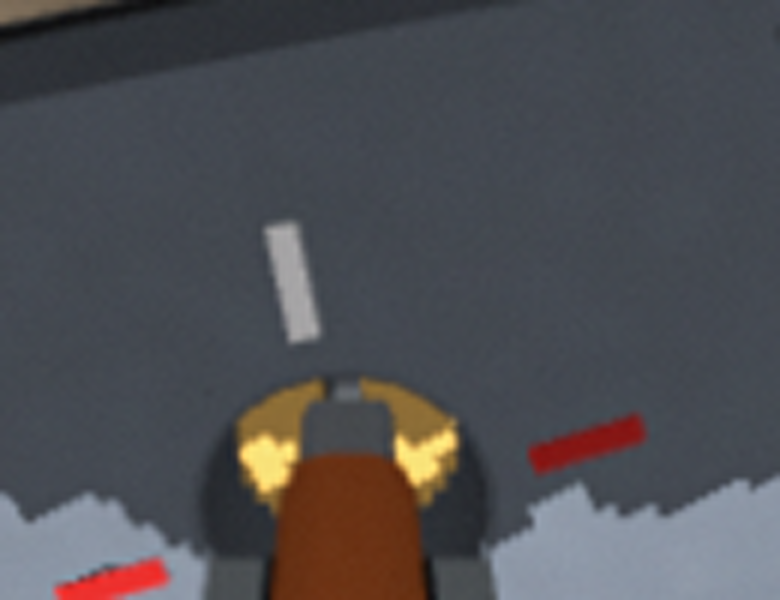

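The head turns with the key. I'll continue clockwise while nudging the TCP onto the bore axis.

{"method": "servo_tool", "body": {
  "steps": [
    {"tx": -0.03,"ty": 0.01,"tz": 0,"yaw": -5,"claw": 0.5},
    {"tx": -0.03,"ty": 0.01,"tz": 0,"yaw": -5,"claw": 0.5},
    {"tx": -0.03,"ty": 0.01,"tz": 0,"yaw": -5,"claw": 0.5},
    {"tx": -0.02,"ty": 0.01,"tz": 0,"yaw": -5,"claw": 0.5},
    {"tx": -0.02,"ty": 0,"tz": 0,"yaw": -5,"claw": 0.5},
    {"tx": 0,"ty": 0,"tz": 0,"yaw": 0,"claw": 0.5}
  ]
}}

```text
time_s: 10.25
position: [0.4972, -0.0366, 0.1039]
tool_rot: [[-0.598, 0.802, 0.003], [0.802, 0.598, -0.002], [-0.004, 0.001, -1.0]]
ft_force: [-0.6, -3.5, 8.1]
grip_width: 0.0114
gripper_force: 51.3
```

{"method": "servo_tool", "body": {
  "steps": [
    {"tx": 0,"ty": 0,"tz": 0,"yaw": -5,"claw": 0.5},
    {"tx": 0,"ty": 0,"tz": 0,"yaw": -5,"claw": 0.5},
    {"tx": 0,"ty": 0,"tz": 0,"yaw": -5,"claw": 0.5},
    {"tx": 0,"ty": 0,"tz": 0,"yaw": -5,"claw": 0.5},
    {"tx": 0,"ty": 0,"tz": 0,"yaw": 0,"claw": 0.5}
  ]
}}

```text
time_s: 10.75
position: [0.4969, -0.0367, 0.1038]
tool_rot: [[-0.288, 0.958, 0.002], [0.958, 0.288, -0.003], [-0.003, 0.001, -1.0]]
ft_force: [-1.4, -5.4, 9.5]
grip_width: 0.0112
gripper_force: 51.3
```

```bash
python3 -c "
from h import *
o=env.observe();print(o['position'],o['wrist_torque'],o['ft_force'])"
```

```text
[ 0.49687358 -0.03672826  0.10377633] [-1.09886995  0.36505429  0.02180204] [-1.37726395 -5.43116415  9.52808096]
```

{"method": "servo_tool", "body": {
  "steps": [
    {"tx": 0,"ty": -0.05,"tz": 0,"yaw": 0,"claw": 0.5},
    {"tx": 0,"ty": -0.05,"tz": 0,"yaw": 0,"claw": 0.5},
    {"tx": 0,"ty": 0,"tz": 0,"yaw": 0,"claw": 0.5}
  ]
}}

```text
time_s: 11.05
position: [0.4968, -0.0371, 0.1037]
tool_rot: [[-0.29, 0.957, 0.002], [0.957, 0.29, -0.001], [-0.002, 0.001, -1.0]]
ft_force: [-1.5, -2.5, 9.5]
grip_width: 0.0109
gripper_force: 51.4
```

{"method": "servo_tool", "body": {
  "steps": [
    {"tx": 0,"ty": 0,"tz": 0,"yaw": -4,"claw": 0.5},
    {"tx": 0,"ty": 0,"tz": 0,"yaw": -4,"claw": 0.5},
    {"tx": 0,"ty": 0,"tz": 0,"yaw": -4,"claw": 0.5},
    {"tx": 0,"ty": 0,"tz": 0,"yaw": 0,"claw": 0.5}
  ]
}}

```text
time_s: 11.45
position: [0.4966, -0.0371, 0.1036]
tool_rot: [[-0.083, 0.997, 0.001], [0.997, 0.083, -0.001], [-0.001, 0.001, -1.0]]
ft_force: [-2.5, -2.6, 8.6]
grip_width: 0.0113
gripper_force: 51.3
```

{"method": "servo_tool", "body": {
  "steps": [
    {"tx": -0.02,"ty": 0,"tz": 0,"yaw": -4,"claw": 0.5},
    {"tx": -0.02,"ty": -0.03,"tz": 0,"yaw": -4,"claw": 0.5},
    {"tx": -0.02,"ty": -0.03,"tz": 0,"yaw": -4,"claw": 0.5},
    {"tx": 0,"ty": 0,"tz": 0,"yaw": -4,"claw": 0.5},
    {"tx": 0,"ty": 0,"tz": 0,"yaw": 0,"claw": 0.5}
  ]
}}

```text
time_s: 11.95
position: [0.4961, -0.0374, 0.1037]
tool_rot: [[0.195, 0.981, 0.002], [0.981, -0.195, -0.001], [-0.0, 0.002, -1.0]]
ft_force: [-0.3, -0.2, 9.4]
grip_width: 0.0115
gripper_force: 51.4
```

```bash
python3 -c "
from h import *
o=env.observe();print(o['position'],o['wrist_torque'],o['ft_force'],np.degrees(np.arctan2(o['tool_rot'][1,1],o['tool_rot'][0,1])))"
```

```text
[ 0.49612504 -0.03741746  0.10367273] [0.06985378 0.26837944 0.02377431] [-0.31377241 -0.23615075  9.35133705] -11.27044668629775
```

{"method": "servo_tool", "body": {
  "steps": [
    {"tx": 0,"ty": 0,"tz": 0,"yaw": -2,"claw": 0.5},
    {"tx": 0,"ty": 0,"tz": 0,"yaw": 0,"claw": 0.5}
  ]
}}

```text
time_s: 12.15
position: [0.4961, -0.0374, 0.1036]
tool_rot: [[0.228, 0.974, 0.001], [0.974, -0.228, -0.001], [-0.0, 0.002, -1.0]]
ft_force: [-0.7, 0.1, 8.5]
grip_width: 0.0114
gripper_force: 51.4
```

```bash
cat > o.py <<'E'
from h import *
o=env.observe();print(o['time_s'],o['position'].round(4),o['wrist_torque'].round(3),o['ft_force'].round(1),np.degrees(np.arctan2(o['tool_rot'][1,1],o['tool_rot'][0,1])).round(2))
E
python3 o.py
```

```text
12.15 [ 0.4961 -0.0374  0.1036] [-0.011  0.3   -0.03 ] [-0.7  0.1  8.5] -13.2
```

{"method": "servo_tool", "body": {
  "steps": [
    {"tx": 0,"ty": 0,"tz": 0,"yaw": -1.5,"claw": 0.5},
    {"tx": 0,"ty": 0,"tz": 0,"yaw": 0,"claw": 0.5}
  ]
}}

```text
time_s: 12.35
position: [0.496, -0.0374, 0.1036]
tool_rot: [[0.254, 0.967, 0.001], [0.967, -0.254, -0.001], [-0.0, 0.001, -1.0]]
ft_force: [-1.7, 0.7, 7.9]
grip_width: 0.0112
gripper_force: 51.4
```

```bash
python3 o.py
```

```text
12.35 [ 0.496  -0.0374  0.1036] [0.003 0.28  0.06 ] [-1.7  0.7  7.9] -14.69
```

{"method": "servo_tool", "body": {
  "steps": [
    {"tx": 0,"ty": 0,"tz": 0,"yaw": -1.5,"claw": 0.5},
    {"tx": 0,"ty": 0,"tz": 0,"yaw": 0,"claw": 0.5}
  ]
}}

```text
time_s: 12.55
position: [0.496, -0.0374, 0.1036]
tool_rot: [[0.279, 0.96, 0.001], [0.96, -0.279, -0.001], [-0.0, 0.001, -1.0]]
ft_force: [-0.9, 1.1, 7.9]
grip_width: 0.0113
gripper_force: 51.4
```

```bash
python3 o.py
```

```text
12.55 [ 0.496  -0.0374  0.1036] [0.051 0.316 0.036] [-0.9  1.1  7.9] -16.19
```

{"method": "servo_tool", "body": {
  "steps": [
    {"tx": 0,"ty": 0,"tz": 0,"yaw": -1,"claw": 0.5},
    {"tx": 0,"ty": 0,"tz": 0,"yaw": 0,"claw": 0.5}
  ]
}}

```text
time_s: 12.75
position: [0.496, -0.0374, 0.1036]
tool_rot: [[0.295, 0.955, 0.001], [0.955, -0.295, -0.001], [-0.0, 0.001, -1.0]]
ft_force: [-1.1, 0.3, 8.3]
grip_width: 0.0113
gripper_force: 51.4
```

```bash
python3 o.py
```

```text
12.75 [ 0.496  -0.0374  0.1036] [0.006 0.322 0.014] [-1.1  0.3  8.3] -17.18
```

{"method": "servo_tool", "body": {
  "steps": [
    {"tx": 0,"ty": 0,"tz": 0,"yaw": -1.5,"claw": 0.5},
    {"tx": 0,"ty": 0,"tz": 0,"yaw": 0,"claw": 0.5}
  ]
}}

```text
time_s: 12.95
position: [0.496, -0.0373, 0.1036]
tool_rot: [[0.32, 0.947, 0.001], [0.947, -0.32, -0.001], [-0.0, 0.001, -1.0]]
ft_force: [-2.2, 0.6, 8.8]
grip_width: 0.0114
gripper_force: 51.4
```

```bash
python3 o.py
```

```text
12.95 [ 0.496  -0.0373  0.1036] [0.034 0.308 0.046] [-2.2  0.6  8.8] -18.69
```

{"method": "servo_tool", "body": {
  "steps": [
    {"tx": 0,"ty": 0,"tz": 0,"yaw": -1,"claw": 0.5},
    {"tx": 0,"ty": 0,"tz": 0,"yaw": 0,"claw": 0.5}
  ]
}}

```text
time_s: 13.15
position: [0.4959, -0.0373, 0.1036]
tool_rot: [[0.337, 0.942, 0.001], [0.942, -0.337, -0.0], [-0.0, 0.001, -1.0]]
ft_force: [-1.6, -0.3, 8.9]
grip_width: 0.0115
gripper_force: 51.4
```

```bash
python3 o.py
```

```text
13.15 [ 0.4959 -0.0373  0.1036] [0.049 0.335 0.046] [-1.6 -0.3  8.9] -19.68
```

{"method": "servo_tool", "body": {
  "steps": [
    {"tx": 0,"ty": 0,"tz": 0,"yaw": -1.3,"claw": 0.5},
    {"tx": 0,"ty": 0,"tz": 0,"yaw": 0,"claw": 0.5},
    {"tx": 0,"ty": 0,"tz": 0,"yaw": 0,"claw": 0.5}
  ]
}}

```text
time_s: 13.45
position: [0.4959, -0.0373, 0.1036]
tool_rot: [[0.358, 0.934, 0.001], [0.934, -0.358, -0.0], [-0.0, 0.001, -1.0]]
ft_force: [-1.9, -0.4, 8.8]
grip_width: 0.0112
gripper_force: 51.3
```

```bash
python3 o.py; python3 - <<'E'
from h import *
im,d=grab('wrist')
cv2.imwrite('pics/i.png',cv2.resize(im[140:240,190:330][...,::-1],None,fx=5,fy=5,interpolation=cv2.INTER_CUBIC))
E
```

```text
13.45 [ 0.4959 -0.0373  0.1036] [0.041 0.351 0.012] [-1.9 -0.4  8.8] -20.95
```

View pics/i.png

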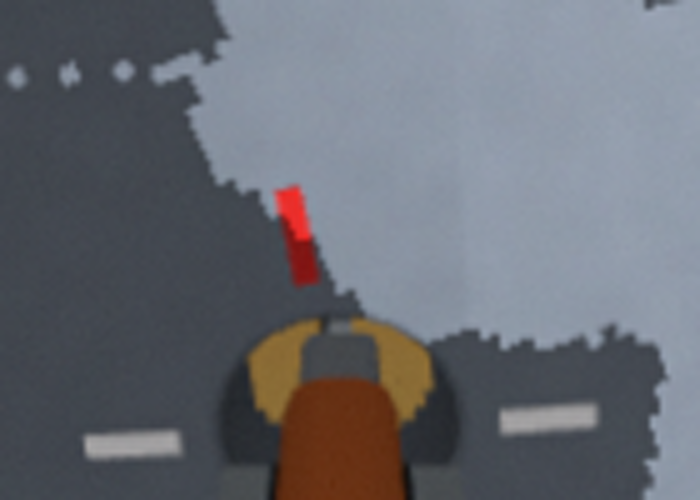

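The slot points at or slightly past the red mark, so the head has reached closed. I'll ease the twist off and let it spring up.

{"method": "servo_tool", "body": {
  "steps": [
    {"tx": 0,"ty": 0,"tz": 0,"yaw": 2,"claw": 0.5},
    {"tx": 0,"ty": 0,"tz": 0.15,"yaw": 1,"claw": 0.5},
    {"tx": 0,"ty": 0,"tz": 0.2,"yaw": 0,"claw": 0.5},
    {"tx": 0,"ty": 0,"tz": 0.2,"yaw": 0,"claw": 0.5},
    {"tx": 0,"ty": 0,"tz": 0.2,"yaw": 0,"claw": 0.5},
    {"tx": 0,"ty": 0,"tz": 0.4,"yaw": 0,"claw": 0.5},
    {"tx": 0,"ty": 0,"tz": 0.8,"yaw": 0,"claw": 0.5},
    {"tx": 0,"ty": 0,"tz": 1.5,"yaw": 0,"claw": 0.5},
    {"tx": 0,"ty": 0,"tz": 1.5,"yaw": 0,"claw": 0.5},
    {"tx": 0,"ty": 0,"tz": 1.5,"yaw": 0,"claw": 0.5},
    {"tx": 0,"ty": 0,"tz": 1,"yaw": 0,"claw": 0.5},
    {"tx": 0,"ty": 0,"tz": 0,"yaw": 0,"claw": 0.5}
  ]
}}

```text
time_s: 14.7
position: [0.4961, -0.0373, 0.1788]
tool_rot: [[0.308, 0.951, 0.002], [0.951, -0.308, -0.001], [-0.0, 0.002, -1.0]]
ft_force: [0.0, -0.1, -1.1]
grip_width: 0.0116
gripper_force: 49.9
```

```bash
python3 o.py; python3 - <<'E'
from h import *
im,d=grab('wrist')
cv2.imwrite('pics/j.png',cv2.resize(im[100:300,130:390][...,::-1],None,fx=3,fy=3,interpolation=cv2.INTER_CUBIC))
E
```

```text
14.7 [ 0.4961 -0.0373  0.1788] [-0.027  0.001 -0.009] [ 0.  -0.1 -1.1] -17.95
```

View pics/j.png

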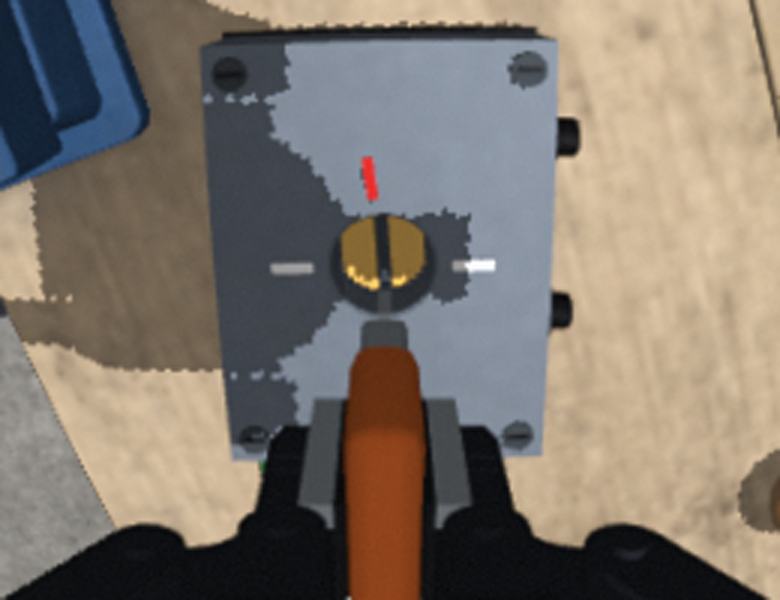

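The slot lies about 3° past the red mark, inside the closed notch. Now back to the stand.

{"method": "servo_tool", "body": {
  "steps": [
    {"tx": 0,"ty": -1,"tz": 0,"yaw": 5,"claw": 0.5},
    {"tx": -0.15,"ty": -2.1,"tz": 0,"yaw": 8,"claw": 0.5},
    {"tx": -0.15,"ty": -2.1,"tz": 0,"yaw": 8,"claw": 0.5},
    {"tx": -0.15,"ty": -2.1,"tz": 0,"yaw": 8,"claw": 0.5},
    {"tx": -0.15,"ty": -2.1,"tz": 0,"yaw": 8,"claw": 0.5},
    {"tx": -0.15,"ty": -2.1,"tz": 0,"yaw": 8,"claw": 0.5},
    {"tx": -0.15,"ty": -2.1,"tz": 0,"yaw": 8,"claw": 0.5},
    {"tx": -0.15,"ty": -2.1,"tz": 0,"yaw": 8,"claw": 0.5},
    {"tx": -0.15,"ty": -2.1,"tz": 0,"yaw": 8,"claw": 0.5},
    {"tx": -0.15,"ty": -2.1,"tz": 0,"yaw": 8,"claw": 0.5},
    {"tx": -0.15,"ty": -2.1,"tz": 0,"yaw": 8,"claw": 0.5},
    {"tx": -0.15,"ty": -1.05,"tz": 0,"yaw": 8,"claw": 0.5},
    {"tx": 0,"ty": 0,"tz": 0,"yaw": 4.8,"claw": 0.5},
    {"tx": 0,"ty": 0,"tz": 0,"yaw": 0,"claw": 0.5},
    {"tx": 0,"ty": 0,"tz": 0,"yaw": 0,"claw": 0.5},
    {"tx": 0,"ty": 0,"tz": 0,"yaw": 0,"claw": 0.5}
  ]
}}

```text
time_s: 16.35
position: [0.4792, -0.2674, 0.1772]
tool_rot: [[-0.984, 0.178, -0.0], [0.178, 0.984, 0.0], [0.001, 0.0, -1.0]]
ft_force: [-0.8, -0.3, -1.2]
grip_width: 0.0117
gripper_force: 49.9
```

```bash
python3 o.py; python3 - <<'E'
from h import *
im,d=grab('wrist'); grab('top')
im2,P,ok=cloud('top'); Q=P[ok]
m=np.hypot(P[...,0]-.4964,P[...,1]+.0373)<.010
print('head z',np.percentile(P[m][:,2],[20,50,70,80,90]).round(4))
cv2.imwrite('pics/k.png',cv2.resize(im[100:300,130:390][...,::-1],None,fx=3,fy=3,interpolation=cv2.INTER_CUBIC))
E
```

```text
16.35 [ 0.4792 -0.2674  0.1772] [ 0.019 -0.013  0.005] [-0.8 -0.3 -1.2] 79.77
head z [0.0376 0.0404 0.0413 0.0415 0.0425]
```

View pics/k.png

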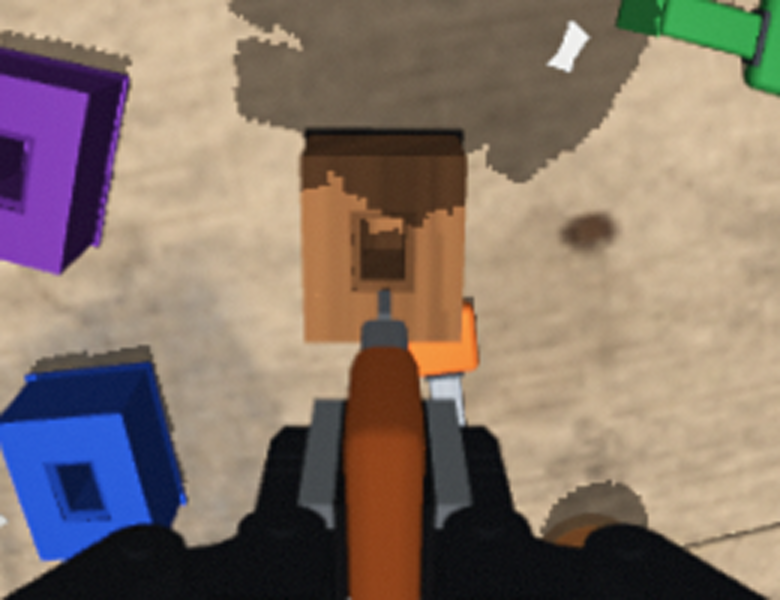

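The socket is centred at column 382 and the key at 384, so they're aligned sideways. The fastener head is back at its original height.

{"method": "servo_tool", "body": {
  "steps": [
    {"tx": 0.1,"ty": -0.03,"tz": -1,"yaw": 0,"claw": 0.5},
    {"tx": 0,"ty": 0,"tz": -2,"yaw": 0,"claw": 0.5},
    {"tx": 0,"ty": 0,"tz": -2,"yaw": 0,"claw": 0.5},
    {"tx": 0,"ty": 0,"tz": -0.7,"yaw": 0,"claw": 0.5},
    {"tx": 0,"ty": 0,"tz": -0.3,"yaw": 0,"claw": 0.5},
    {"tx": 0,"ty": 0,"tz": 0,"yaw": 0,"claw": 0.5}
  ]
}}

```text
time_s: 17.05
position: [0.4803, -0.2681, 0.1176]
tool_rot: [[-0.984, 0.176, 0.0], [0.176, 0.984, -0.0], [-0.0, -0.0, -1.0]]
ft_force: [0.1, -0.4, -1.5]
grip_width: 0.0112
gripper_force: 49.9
```

{"method": "servo_tool", "body": {
  "steps": [
    {"tx": 0,"ty": 0,"tz": -0.3,"yaw": 0,"claw": 0.5},
    {"tx": 0,"ty": 0,"tz": -0.3,"yaw": 0,"claw": 0.5},
    {"tx": 0,"ty": 0,"tz": -0.2,"yaw": 0,"claw": 0.5},
    {"tx": 0,"ty": 0,"tz": 0,"yaw": 0,"claw": 0.5}
  ]
}}

```text
time_s: 17.45
position: [0.4801, -0.268, 0.1094]
tool_rot: [[-0.984, 0.176, -0.0], [0.176, 0.984, 0.0], [0.0, 0.0, -1.0]]
ft_force: [-0.4, -0.2, -0.4]
grip_width: 0.0112
gripper_force: 49.9
```

{"method": "servo_tool", "body": {
  "steps": [
    {"tx": 0,"ty": 0,"tz": -0.3,"yaw": 0,"claw": 0.5},
    {"tx": 0,"ty": 0,"tz": -0.3,"yaw": 0,"claw": 0.5},
    {"tx": 0,"ty": 0,"tz": -0.2,"yaw": 0,"claw": 0.5},
    {"tx": 0,"ty": 0,"tz": 0,"yaw": 0,"claw": 0.5}
  ]
}}

```text
time_s: 17.85
position: [0.4801, -0.2679, 0.1011]
tool_rot: [[-0.984, 0.176, -0.001], [0.176, 0.984, 0.0], [0.001, 0.0, -1.0]]
ft_force: [-0.9, -0.1, -0.8]
grip_width: 0.0114
gripper_force: 49.9
```

{"method": "servo_tool", "body": {
  "steps": [
    {"tx": 0,"ty": 0,"tz": -0.3,"yaw": 0,"claw": 0.5},
    {"tx": 0,"ty": 0,"tz": -0.3,"yaw": 0,"claw": 0.5},
    {"tx": 0,"ty": 0,"tz": -0.2,"yaw": 0,"claw": 0.5},
    {"tx": 0,"ty": 0,"tz": 0,"yaw": 0,"claw": 0.5}
  ]
}}

```text
time_s: 18.25
position: [0.4801, -0.2679, 0.0932]
tool_rot: [[-0.984, 0.176, -0.0], [0.176, 0.984, 0.0], [0.001, 0.0, -1.0]]
ft_force: [-0.9, -0.4, -1.0]
grip_width: 0.0114
gripper_force: 49.9
```

{"method": "servo_tool", "body": {
  "steps": [
    {"tx": 0,"ty": 0,"tz": -0.4,"yaw": 0,"claw": 0.5},
    {"tx": 0,"ty": 0,"tz": -0.4,"yaw": 0,"claw": 0.5},
    {"tx": 0,"ty": 0,"tz": -0.4,"yaw": 0,"claw": 0.5},
    {"tx": 0,"ty": 0,"tz": -0.2,"yaw": 0,"claw": 0.5},
    {"tx": 0,"ty": 0,"tz": 0,"yaw": 0,"claw": 0.5}
  ]
}}

```text
time_s: 18.75
position: [0.4801, -0.2679, 0.0791]
tool_rot: [[-0.984, 0.176, -0.001], [0.176, 0.984, 0.0], [0.001, 0.0, -1.0]]
ft_force: [0.5, 0.9, -0.9]
grip_width: 0.011
gripper_force: 49.9
```

{"method": "servo_tool", "body": {
  "steps": [
    {"tx": 0,"ty": 0,"tz": -0.1,"yaw": 0,"claw": 0.5},
    {"tx": 0,"ty": 0,"tz": -0.1,"yaw": 0,"claw": 0.5},
    {"tx": 0,"ty": 0,"tz": 0,"yaw": 0,"claw": 0.5}
  ]
}}

```text
time_s: 19.05
position: [0.4802, -0.268, 0.0775]
tool_rot: [[-0.984, 0.176, 0.0], [0.176, 0.984, 0.0], [-0.0, 0.0, -1.0]]
ft_force: [-0.0, 1.2, -0.9]
grip_width: 0.0109
gripper_force: 49.9
```

{"method": "servo_tool", "body": {
  "steps": [
    {"tx": 0,"ty": 0,"tz": -0.1,"yaw": 0,"claw": 0.5},
    {"tx": 0,"ty": 0,"tz": -0.1,"yaw": 0,"claw": 0.5},
    {"tx": 0,"ty": 0,"tz": 0,"yaw": 0,"claw": 0.5}
  ]
}}

```text
time_s: 19.35
position: [0.4803, -0.2681, 0.0762]
tool_rot: [[-0.984, 0.176, 0.001], [0.176, 0.984, -0.001], [-0.001, -0.0, -1.0]]
ft_force: [-1.3, 1.0, 5.8]
grip_width: 0.0114
gripper_force: 50.9
```

Seated. I'll release and rise straight up.

{"method": "servo_tool", "body": {
  "steps": [
    {"tx": 0,"ty": 0,"tz": 0.05,"yaw": 0,"claw": 1.5},
    {"tx": 0,"ty": 0,"tz": 0,"yaw": 0,"claw": 2.5},
    {"tx": 0,"ty": 0,"tz": 0,"yaw": 0,"claw": 4},
    {"tx": 0,"ty": 0,"tz": 0,"yaw": 0,"claw": 5},
    {"tx": 0,"ty": 0,"tz": 0,"yaw": 0,"claw": 5},
    {"tx": 0,"ty": 0,"tz": 0,"yaw": 0,"claw": 5},
    {"tx": 0,"ty": 0,"tz": 1,"yaw": 0,"claw": 5},
    {"tx": 0,"ty": 0,"tz": 2,"yaw": 0,"claw": 5},
    {"tx": 0,"ty": 0,"tz": 3,"yaw": 0,"claw": 5},
    {"tx": 0,"ty": 0,"tz": 3,"yaw": 0,"claw": 5},
    {"tx": 0,"ty": 0,"tz": 3,"yaw": 0,"claw": 5},
    {"tx": 0,"ty": 0,"tz": 2,"yaw": 0,"claw": 5},
    {"tx": 0,"ty": 0,"tz": 0,"yaw": 0,"claw": 5},
    {"tx": 0,"ty": 0,"tz": 0,"yaw": 0,"claw": 5}
  ]
}}

```text
time_s: 20.75
position: [0.48, -0.2679, 0.216]
tool_rot: [[-0.984, 0.176, 0.0], [0.176, 0.984, -0.0], [-0.0, -0.0, -1.0]]
ft_force: [-0.5, 0.0, -0.7]
grip_width: 0.0501
gripper_force: 0.0
```

```bash
python3 o.py; python3 - <<'E'
from h import *
b,_=grab('side'); im,P,ok=cloud('side')
h=cv2.cvtColor(im,cv2.COLOR_RGB2HSV)
m=(h[...,0]<16)&(h[...,1]>180)&ok&(np.hypot(P[...,0]-.479,P[...,1]+.269)<.03)&(P[...,2]>.045)
print(m.sum(),P[m].min(0).round(3),P[m].max(0).round(3))
cv2.imwrite('pics/l.png',cv2.resize(b[120:270,150:350][...,::-1],None,fx=4,fy=4))
E
```

```text
20.75 [ 0.48   -0.2679  0.216 ] [ 0.034  0.062 -0.04 ] [-0.5  0.  -0.7] 79.84
197 [ 0.458 -0.266  0.056] [ 0.49  -0.253  0.091]
```

View pics/l.png

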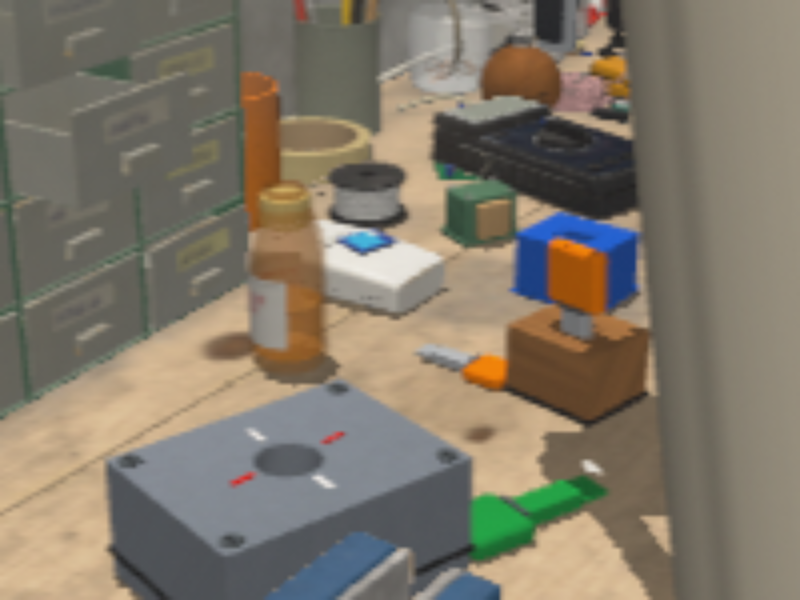

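```bash
python3 -c "
from rig import env
print(env.close_job())"
```

```text
the job is handed in; nothing more can be done
None
```

The fastener is locked at the red marks (slot about 3° past them, inside the closed notch, head back up at its starting height), the orange key is upright in its stand, and the job was handed in at about 21 s; the small orange and green decoy keys, upright at the start, ended up lying over: I felt no contact with either and left them.

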